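# Unclip the bath controller's service panel

## Robot

A 7-joint arm with a two-finger parallel gripper is mounted at the origin on the work surface. World frame = base frame: x ahead of the robot, y to its left, z up, the work surface at z = 0. Lengths are in m, angles in degrees, forces in N, time in s.
With the tool pointing down it reaches from about 0.375 to 0.925 m from the base axis. Payload 3.1 kg.
Tool frame: the origin (TCP) lies midway between the tips of the shut fingers; the grasp point (between the pads) lies 19 mm behind it; x points along the fingers, z is the direction in which the jaws open and shut, and the axes are right-handed (so a half turn about x gives the same grasp; the last joint's range is limited). The gripper opens to 85 mm and grips with 20 to 120 N. Pads are 22 mm wide; open, the fingers measure 114 mm over their backs; the gripper's body (76 mm by 85 mm) begins 54 mm behind the grasp point. The pads swing forward as they close: fully open they stand 13 mm farther back than shut.
Start: joints at [70.772, 21.939, 2.515, 91.553, -1.026, 66.532, -2.859], TCP at [0.153, -0.632, 0.231] pointing down, gripper open.
Joint ranges: [-149.38, 149.38], [-23.57, 123.04], [-84.95, 90], [0, 143.3], [-89.99, 269.99], [3.08, 112.72], [-163.45, 163.45]. Speed limits (degrees/s): [159.86, 159.86, 180, 180, 180, 180, 180].

## Interface

Orientations are given as a 3x3 rotation matrix whose columns are the frame's x, y, z axes.
In Python, from station import sensors, viewer, robot, nets gives the robot as it stands. The module is installed in compiled form; this text tells all that it offers.
- The arm moves only by the tool move_arm, never from a script. Its arguments are lists of equal length, an entry for each row: "claw": the opening in per cent of the stroke, from 0 (shut) to 100 (fully open); "delta_pos": the shift along the tool's x, y, z in m, a list of three; "twist": the turn, a rotation vector about the tool's x, y, z in rad, a list of three. A call has 1 to 12 rows; each row shifts and turns the commanded pose from where the row before left it, along the tool's axes as they then stand; what a row does not reach is not made up. A row lasts 1/8 s, in which the tool goes at most 62.5 mm and 10.7 degrees, less where a joint would pass 70% of its speed; a pose out of reach is approached as far as the arm can. A call with a gripper value outside its range is refused whole. The fingers move at their own pace and stop on an object; "newtons" is the grip in N (left out, the last holds). Time passes only in rows, so rows that do not move let the fingers close. It gives the time, the measured TCP pose, the force and the opening at its end, in the units of the state.
- sensors.get_state(): the state, without advancing time (a new reading comes with each control period).
- viewer.capture(name): name is "side" or "top" or "wrist"; returns a dict with "frame" (384x512x3 uint8, red, green, blue), "depth" (384x512 float32, m along the optical axis (not along the pixel's ray), 0 where there is no reading), "camera_matrix" (3x3 intrinsics, pixels), "origin" and "attitude" of the camera in the world; the wrist camera has in their place "mount" (4x4, takes a point from camera to tool coordinates, whose origin is the TCP and whose axes are the tool frame's). Camera axes: x right, y down, z forward; pixel columns grow to the right and rows downward; lengths in m; the calibration is good to about 2 mm. A picture is of the moment at which its call begins: read the wrist's pose just before it.
- robot.hand_in(): hands the job in, once; it reports no verdict.
Trained networks look in a picture, given as the dict that the camera call returned (one of the last four; its "shot" number tells which), for a name from the list of things; names that differ only in an ending like _2 or _b are one class to them, and where a whole thing is asked for, a point or a joint stands for the part that bears it (a point fixed in the world has none). Each returns a list of dicts, best first, with "confidence" (0 to 1); they miss things now and then, are a little off and sometimes report something else, mostly with a low value. They report only what shows in the picture. A call takes as long as a camera call. They do not tell look-alikes from the thing itself.
- nets.boxes_of(picture, thing): "pixel" ([column, row] in pixels, amid what is visible of it).
The state is a dict: "time_s": time; "joint_positions": joint angles; "joint_velocities": joint speeds; "tau": joint torques, N m; "position": TCP position; "ee_rot": TCP orientation; "force": force on the tool from outside, world axes, zero at the start; "moment": the same for the moment, N m; "grip_width": finger opening in m.
Only numpy, scipy, OpenCV 4.12 (cv2) and the standard library are available. Lean on these libraries where they do the work, as an engineer would, in place of code of your own. Each camera call takes 0.05 s, during which the arm holds its last target.

## Task

Open the white bath controller: gently press the red thumb pad of its orange snap tab inward, feeling for it, and keep it pressed until the blue service panel's front edge has risen; then take the panel by its black rib, draw it towards the unit's blue front out from under the rear lip and lift it off, without forcing it or levering it up while it is still under that lip. Set it down gently, right side up and flat, in the blue tray, let go, and leave everything else where it is.

Things in the scene. Friction and masses are not known exactly. Their poses are not given: they have to be found in the camera images.
- unit: bath controller, fixed: white box 250 (x) x 230 (y) x 70 mm high, blue front, turned up to 0.3 rad. Origin at the centre of its underside, z up, x from its blue front to its back; its top (deck) is at z = 70 mm. The shut panel covers x -85 to 45, y -50 to 50 mm. Grey guides 6 mm high at the panel's sides (1.5 mm play), 4.5 mm stops before its front edge. Over 16 N on it or its tab breaks something.
- latch (a point): fixed on the unit: centre of the orange tab's front face at rest, 32 mm above the deck (tab 20 wide, 42 high). Before it (unit -x) stands the red thumb pad on a rod, 20 mm wide, from 22 to 42 mm above the deck, the only place to press, inward (unit +x). How far its face stands out before this point is set differently on every unit, 4 to 24 mm, and is not measured: find it by touch.
- hooks (a point): fixed on the unit: where the tab's hooks end at rest, 5.8 mm above the deck; they reach 4.5 mm over the panel's front bars (3.5 to 5.5 with the play). The tab flexes as a spring of 1 N/mm after a first 1 N, plus 1 N or so of friction, to a hard stop at 7 mm. About 9 N, held, unhooks the panel; let go early and the hooks catch again. When the panel's front is fully up the tab may spring back under it.
- lift_point (a point): fixed on the unit, on the deck under the panel's front edge: a black spring lifter pushes up here with about 3 N, slowly: the unhooked panel's front takes 1 to 2 s to rise 11 mm, and stays up.
- lip (a point): fixed on the unit: front lower edge of the grey rear lip, 7.5 mm above the deck (its top 12.5 mm). The panel's rear edge lies 14 mm under it. The unhooked panel, about 5 degrees nose-up, must be drawn 17 to 20 mm towards the unit's front (unit -x) before it can rise; pulled straight up it catches and levers (forbidden). The notch leaves room.
- panel: loose service panel, blue plate 130 (x) x 100 (y) x 5 mm, about 0.16 kg. Origin at the centre of its underside, z up through the plate, x towards its rear edge (along the unit's x when shut). A T-shaped notch lets the tab through: 52 mm wide from x = -53 to -20, and 30 mm wide on through the front edge, between the two front bars.
- panel_rib (a point): centre of the top of the panel's black grip rib: 40 long (panel x) x 12 thick (panel y), standing 30 mm above the plate; fingers take it across its thickness. At (8, 0, 35) mm in the panel's frame.
- panel_front (a point): middle of the panel's front edge at its underside, (-65, 0, 0) mm in the panel's frame. 70 to 71 mm above the unit's underside when latched, 81 to 82 mm when released.
- panel_rear (a point): middle of the panel's rear edge at its underside, (65, 0, 0) mm in the panel's frame; under the lip when shut.
- tray: shallow blue parts tray, fixed to the bench: 190 (x) x 160 (y) x 16 mm outside, walls 5 mm, floor 5 mm thick, black liner. Origin at the centre of its underside, z up; turned up to 0.3 rad, on the other side of the bench from the unit.
- stopper: rubber stopper, 30 mm across, 26 high, standing on the rear left or right of the unit's deck; origin under its centre
- flask: amber bottle, 60 mm across, 130 high, beyond the work; origin under its centre
- jar: clear jar, 60 mm across, 70 high, beyond the work; origin under its centre
- beaker: clear beaker, 70 mm across, 90 high, beyond the work; origin under its centre
- screwdriver: screwdriver lying at the left; origin at its middle
- wrench: wrench lying at the right; origin at its middle
- weight: brass weight, 40 mm across, 50 high, at the left; origin under its centre
There are look-alikes about, which are no part of the job. What is meant by the panel is not brown, pink or yellow, and is the larger of those in its own colour.

How it is judged (in metres and radians):
On the way, in this order (a step that is already met when the one before it is completed fails the run):
1. the tab is pressed until the panel's front edge has risen, the panel still in its seat (z of panel_front in the frame of unit above 0.0788 m and z of panel in the frame of unit below 0.085 m), for 0.2 s.
2. the panel is off the unit, lifted clear above it (z of panel in the frame of unit above 0.095 m and contact force between panel and unit below 0.1 N), for 0.1 s.
At the end, for the whole second after the job is handed in: the panel lies in the tray at rest, right side up and flat (within 0.06 rad), its underside within 10 mm of the tray's underside, its centre within 45 mm of the tray's centre along each of the tray's axes, let go (x of panel in the frame of tray between -0.045 and 0.045 m and y of panel in the frame of tray between -0.045 and 0.045 m and z of panel in the frame of tray between 0 and 0.01 m and angle between panel's own z axis and vertical below 0.06 rad and linear speed of panel below 0.02 m/s and angular speed of panel below 0.1 rad/s); the robot touches nothing.
It fails at once if the robot presses the tab or any part of the unit with more than 16 N (contact force between any of the fingers, the arm and unit above 16 N).
It fails at once if the panel is forced against the unit (over 20 N) (contact force between panel and unit above 20 N).
It fails at once if the panel is levered up (tilted over 0.2 rad) with its rear edge still under the lip (angle between panel's own z axis and vertical above 0.2 rad and x of panel_rear in the frame of unit above 0.033 m and z of panel_rear in the frame of unit below 0.0775 m and horizontal distance between panel and unit below 0.06 m).
It fails at once if the panel is dropped or slammed into the tray (faster than 0.45 m/s when within 40 mm of it) (horizontal distance between panel and tray below 0.12 m and z of panel in the frame of tray below 0.04 m and linear speed of panel above 0.45 m/s).
It fails at once if a bystander is moved more than 30 mm (distance of any of stopper, flask, jar, beaker, screwdriver, wrench, weight from where it was at the start of the episode above 0.03 m).
It also fails if it takes over 58 s, if anything falls off the work surface, if the arm or the gripper's body presses on something with over 40 N, if the wrist force passes 120 N, or if a joint passes its speed limit or range.

## Working session

There is one attempt and no reset: what is moved stays moved. The work goes in short steps, Python scripts to look and compute and a tool call to move; the robot and the scene stay as the last step left them, time stands still between calls to the robot, and variables do not carry over. Pictures are saved under pics/ and viewed, and the job is handed in when it is done.

Besides the shell and the picture viewer there is one more tool, called by a JSON object that holds its "op" and its "data", one argument or row to a line. move_arm: Moves the arm, as the interface text tells. Its arguments: {"type":"object","properties":{"claw":{"type":"array","items":{"type":"number"}},"delta_pos":{"type":"array","items":{"type":"array","items":{"type":"number"}}},"twist":{"type":"array","items":{"type":"array","items":{"type":"number"}}},"newtons":{"type":"number"}},"required":["claw","delta_pos","twist"]}

```bash
mkdir -p pics
cat > h.py <<'E'
import numpy as np, cv2
from station import sensors, viewer, robot, nets
def shot(name,fn=None):
    st=sensors.get_state()
    p=viewer.capture(name)
    if name=='wrist':
        T=np.eye(4);T[:3,:3]=np.array(st['ee_rot']);T[:3,3]=st['position'];M=T@np.array(p['mount'])
    else:
        M=np.eye(4);A=np.array(p['attitude']);M[:3,:3]=A;M[:3,3]=p['origin']
    if fn: cv2.imwrite('pics/'+fn,cv2.cvtColor(p['frame'],cv2.COLOR_RGB2BGR))
    return p,M
def pt(p,M,u,v,z=None,r=1):
    K=np.array(p['camera_matrix']);d=np.array([(u-K[0,2])/K[0,0],(v-K[1,2])/K[1,1],1])
    if z is None:
        w=p['depth'][int(v)-r:int(v)+r+1,int(u)-r:int(u)+r+1];w=w[w>0]
        return M[:3,:3]@(d*np.median(w))+M[:3,3]
    g=M[:3,:3]@d; return M[:3,3]+g*(z-M[2,3])/g[2]
def cloud(p,M):
    K=np.array(p['camera_matrix']);h,w=p['depth'].shape
    u,v=np.meshgrid(np.arange(w),np.arange(h));Z=p['depth']
    P=np.stack([(u-K[0,2])/K[0,0]*Z,(v-K[1,2])/K[1,1]*Z,Z],-1)
    return P@M[:3,:3].T+M[:3,3]
E
python3 - <<'E'
from h import *
s=sensors.get_state();print({k:np.round(v,3).tolist() for k,v in s.items()})
for n in ['top','side','wrist']:
    p,M=shot(n,n+'0.png');print(n,p['shot'],np.round(M,3).tolist(),np.round(p['camera_matrix'],1).tolist())
    for t in ['unit','latch','panel','panel_rib','tray','stopper','lip','hooks']:
        print(t,[(np.round(b['pixel']).tolist(),round(b['confidence'],2),np.round(pt(p,M,*b['pixel']),3).tolist()) for b in nets.boxes_of(p,t)][:4])
E
```

```text
{'time_s': 0.0, 'joint_positions': [70.772, 21.993, 2.512, 91.649, -1.026, 66.533, -2.86], 'joint_velocities': [0.043, -0.034, -0.024, 0.009, -0.066, 0.018, 0.019], 'tau': [0.0, -43.346, 1.024, -24.951, 0.01, 0.011, 0.0], 'position': [0.153, -0.631, 0.23], 'ee_rot': [[-0.001, 0.972, 0.236], [0.003, 0.236, -0.972], [-1.0, -0.0, -0.003]], 'force': [0.031, 1.114, -0.656], 'moment': [0.002, -0.011, -0.023], 'grip_width': 0.085}
top 1 [[-0.014, -0.992, 0.127, 0.367], [-1.0, 0.014, 0.003, -0.024], [-0.005, -0.127, -0.992, 1.358], [0.0, 0.0, 0.0, 1.0]] [[377.0, 0.0, 257.2], [0.0, 377.0, 196.6], [0.0, 0.0, 1.0]]
unit [([314.0, 192.0], 0.98, [0.543, -0.214, 0.077])]
latch [([308.0, 194.0], 0.89, [0.539, -0.197, 0.074])]
panel [([249.0, 174.0], 0.88, [0.623, 0.008, 0.003]), ([328.0, 274.0], 0.86, [0.263, -0.263, 0.023]), ([368.0, 277.0], 0.83, [0.25, -0.408, 0.004]), ([384.0, 218.0], 0.72, [0.456, -0.469, 0.023])]
panel_rib [([323.0, 276.0], 0.86, [0.255, -0.25, 0.001]), ([385.0, 214.0], 0.86, [0.467, -0.468, 0.033]), ([370.0, 278.0], 0.74, [0.249, -0.408, 0.025]), ([317.0, 203.0], 0.62, [0.50
[... 840 characters left out ...]
, 171.0], 0.78, [0.507, -0.207, 0.075]), ([301.0, 158.0], 0.76, [0.451, -0.47, 0.006]), ([342.0, 166.0], 0.6, [0.258, -0.444, 0.008])]
tray [([226.0, 257.0], 0.61, [0.519, 0.229, 0.002])]
stopper [([245.0, 163.0], 0.42, [0.635, -0.239, 0.072])]
lip [([268.0, 182.0], 0.89, [0.499, -0.129, 0.07])]
hooks [([271.0, 183.0], 0.56, [0.486, -0.127, 0.069])]
wrist 3 [[0.235, -0.933, -0.274, 0.221], [-0.972, -0.226, -0.066, -0.616], [-0.001, 0.281, -0.96, 0.375], [0.0, 0.0, 0.0, 1.0]] [[296.9, 0.0, 254.2], [0.0, 296.9, 189.3], [0.0, 0.0, 1.0]]
unit []
latch []
panel [([94.0, 40.0], 0.88, [0.242, -0.436, 0.029])]
panel_rib [([94.0, 42.0], 0.9, [0.242, -0.428, 0.012])]
tray []
stopper []
lip []
hooks []
```

View pics/top0.png

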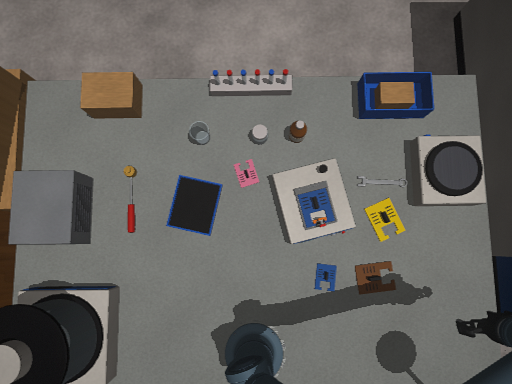

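View pics/side0.png

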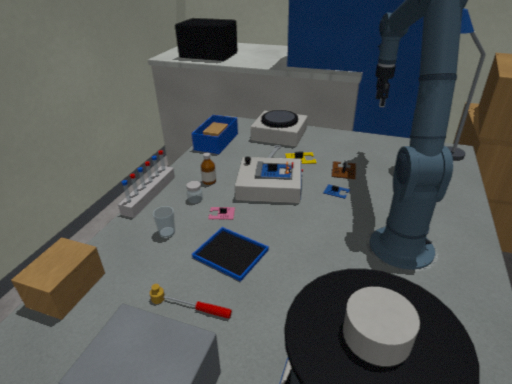

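Run:
```python
import cv2
a=cv2.imread('pics/top0.png')[130:260,250:400];b=cv2.imread('pics/side0.png')[120:240,200:350]
cv2.imwrite('pics/topz.png',cv2.resize(a,None,fx=5,fy=4.6,interpolation=2));cv2.imwrite('pics/sidez.png',cv2.resize(b,None,fx=5,fy=5,interpolation=2))
```

```text
(no output)
```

View pics/topz.png

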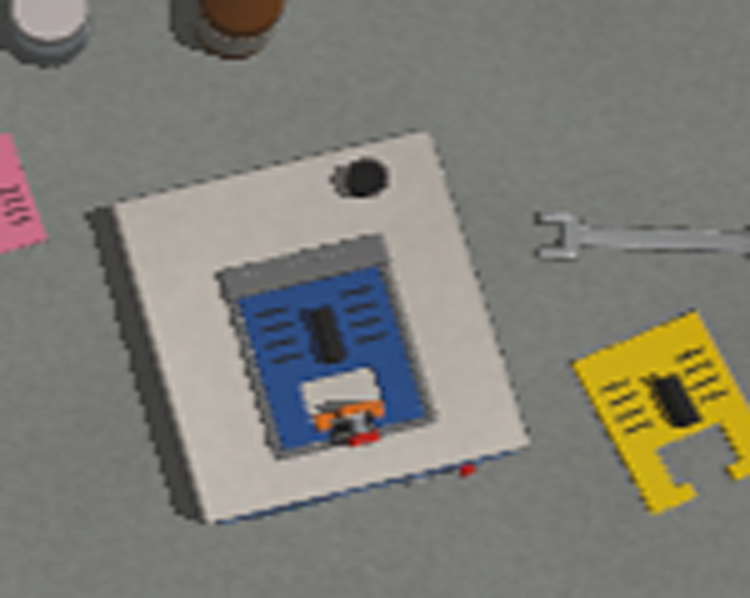

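View pics/sidez.png

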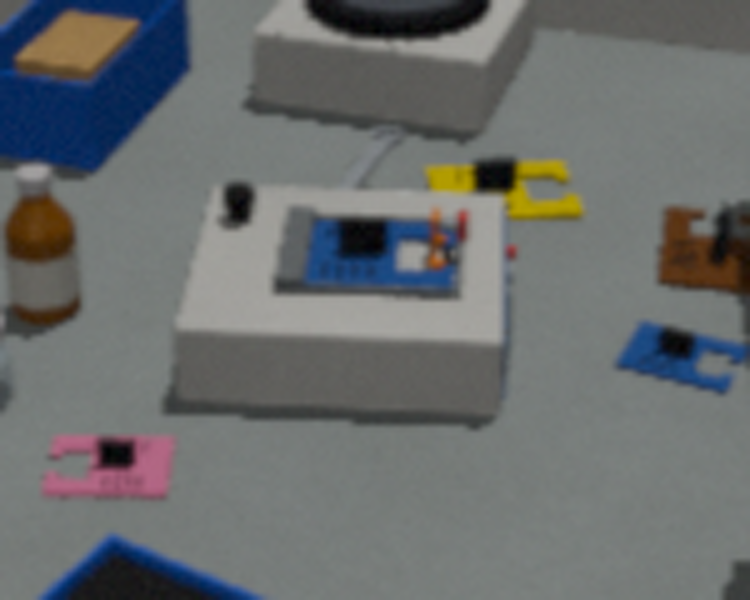

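The unit is at top-view pixel (314,200), turned about +15°. Its front faces the robot, and the pad is at about (322,225). The tray is at (195,205). Next I fit both poses.

Run:
```python
from h import *
p,M=shot('top');P=cloud(p,M);f=p['frame'].astype(int)
K=np.array(p['camera_matrix'])
def fit(mask,nm):
    mask=mask.astype(np.uint8);n,l,s,c=cv2.connectedComponentsWithStats(mask)
    i=1+np.argmax(s[1:,4]);q=P[l==i];print(nm,'z',np.percentile(q[:,2],[5,50,95]).round(4),s[i])
    r=cv2.minAreaRect((q[:,:2]*1000).astype(np.float32));print(r)
reg=np.zeros(P.shape[:2],bool);reg[150:255,262:365]=1
z=P[...,2]
fit(reg&(z>0.062)&(z<0.125),'deck')
# image edge approach: white mask
w=reg&(f.min(-1)>130)
fit(w,'white')
reg[:]=0;reg[165:245,155:230]=1
b=reg&(f[...,2]>f[...,0]+40)
l=reg&(f.max(-1)<60)
fit(b|l,'tray');fit(b,'trayblue');fit(l,'liner')
# tray outline via rays at z=.016
ys,xs=np.nonzero(b|l)
def rayrect(m,zz):
    n,lab,s,c=cv2.connectedComponentsWithStats(m.astype(np.uint8));i=1+np.argmax(s[1:,4]);
    ys,xs=np.nonzero(lab==i);q=np.array([pt(p,M,x,y,zz) for x,y in zip(xs,ys)])
    print(zz,cv2.minAreaRect((q[:,:2]*1000).astype(np.float32)))
rayrect(b|l,.016);rayrect(w,.07)
reg[:]=0;reg[150:255,262:365]=1
r=reg&(f[...,0]>150)&(f[...,1]<70);ys,xs=np.nonzero(r)
for y,x in zip(ys,xs): print(x,y,f[y,x],pt(p,M,x,y,r=0).round(4),pt(p,M,x,y,z=.112).round(4))
```

```text
deck z [0.0658 0.071  0.0832] [ 273  158   83   86 4794]
((517.0814819335938, -215.1652069091797), (251.6706085205078, 230.6339874267578), 13.795665740966797)
white z [0.0656 0.0698 0.0745] [ 273  159   83   85 3173]
((505.5347900390625, -162.92784118652344), (248.01222229003906, 335.0810241699219), 13.836194038391113)
tray z [0.0003 0.0057 0.0162] [ 166  175   56   61 2378]
((494.8739929199219, 121.88233184814453), (343.3743896484375, 194.03182983398438), 76.7015380859375)
trayblue z [-0.0002  0.0133  0.0189] [166 175  56  61 428]
((494.8739929199219, 121.88233184814453), (343.3743896484375, 194.03182983398438), 76.7015380859375)
liner z [0.0003 0.0052 0.0101] [ 169  178   51   55 1950]
((492.2619934082031, 117.14644622802734), (333.43896484375, 177.01226806640625), 76.54529571533203)
0.016 ((513.519775390625, 206.28460693359375), (161.4623565673828, 190.9132843017578), 76.52297973632812)
0.07 ((517.740966796875, -214.1818389892578), (246.9932861328125, 227.51605224609375), 13.819195747375488)
322 224 [169  52  51] [ 0.432  -0.2323  0.1183] [ 0.4323 -0.2334  0.112 ]
323 224 [166  44  42] [ 0.4327 -0.2379  0.105 ] [ 0.4323 -0.2367  0.112 ]
324 224 [174  34  30] [ 0.4322 -0.2399  0.1124] [ 0.4323 -0.24    0.112 ]
325 224 [154  51  50] [ 0.4325 -0.2443  0.106 ] [ 0.4322 -0.2433  0.112 ]
321 225 [176  37  34] [ 0.429  -0.2295  0.1146] [ 0.4291 -0.23    0.112 ]
322 225 [180  36  32] [ 0.429  -0.2329  0.114 ] [ 0.4291 -0.2333  0.112 ]
323 225 [184  37  33] [ 0.429  -0.2367  0.1114] [ 0.429  -0.2366  0.112 ]
324 225 [184  30  26] [ 0.4289 -0.2396  0.1134] [ 0.429  -0.2399  0.112 ]
321 226 [195  57  52] [ 0.4258 -0.2299  0.1117] [ 0.4258 -0.2299  0.112 ]
343 231 [171  36  36] [ 0.4107 -0.3174  0.0409] [ 0.4084 -0.3016  0.112 ]
343 232 [167  27  23] [ 0.4073 -0.3171  0.0415] [ 0.4051 -0.3015  0.112 ]
344 232 [161  58  53] [ 0.4071 -0.3202  0.0435] [ 0.4051 -0.3048  0.112 ]
```

{"op": "move_arm", "data": {
  "claw": [0,0,0,0,0,0,0,0,0,0],
  "delta_pos": [
    [0,0.03,-0.032],
    [0,0.03,-0.032],
    [0,0.03,-0.032],
    [0,0.03,-0.032],
    [0,0.03,-0.032],
    [0,0.03,-0.032],
    [0,0.03,-0.032],
    [0,0.03,-0.032],
    [0,0.03,-0.032],
    [0,0.03,-0.032]
  ],
  "twist": [
    [0,0,0],
    [0,0,0],
    [0,0,0],
    [0,0,0],
    [0,0,0],
    [0,0,0],
    [0,0,0],
    [0,0,0],
    [0,0,0],
    [0,0,0]
  ],
  "newtons": 30
}}

```text
time_s: 2.65
position: [0.37, -0.2489, 0.2316]
ee_rot: [[0.001, 0.972, 0.235], [-0.001, 0.235, -0.972], [-1.0, 0.001, 0.001]]
force: [1.2, 0.1, 0.3]
grip_width: -0.0001
```

```bash
cat >> h.py <<'E'
U=np.array([.5174,-.2147]);UY=np.deg2rad(13.8)
def inU(P):
    P=np.asarray(P,float);c,s=np.cos(UY),np.sin(UY);d=P[...,:2]-U
    return np.concatenate([np.stack([d[...,0]*c+d[...,1]*s,-d[...,0]*s+d[...,1]*c],-1),P[...,2:]],-1)
def stt():
    s=sensors.get_state();c,n=np.cos(UY),np.sin(UY);f=s['force']
    print('t',round(s['time_s'],2),'tcpU',inU(s['position']).round(4),'w',np.round(s['position'],4),'fU',np.round([f[0]*c+f[1]*n,-f[0]*n+f[1]*c,f[2]],2),'g',round(s['grip_width'],4))
    print(np.round(s['ee_rot'],4).tolist())
    return s
E
python3 - <<'E'
from h import *
stt()
p,M=shot('wrist','w1.png')
P=inU(cloud(p,M));f=p['frame'].astype(int)
r=(f[...,0]>120)&(f[...,1]<70)&(f[...,2]<70)&(P[...,2]>.085)&(P[...,2]<.125)
q=P[r];print(len(q),q.min(0) if len(q) else 0,q.max(0) if len(q) else 0)
o=(f[...,0]>150)&(f[...,1]>70)&(f[...,1]<150)&(f[...,2]<60)&(P[...,2]>.07)&(P[...,2]<.14);q=P[o];print(len(q),np.percentile(q,[2,50,98],axis=0).round(4) if len(q) else 0)
E
```

```text
t 2.65 tcpU [-0.1513  0.002   0.2316] w [ 0.37   -0.2489  0.2316] fU [ 1.22 -0.16  0.29] g -0.0001
[[0.0008, 0.9719, 0.2355], [-0.0007, 0.2355, -0.9719], [-1.0, 0.0006, 0.0009]]
170 [-0.09271447 -0.00810831  0.11084087] [-0.08681807  0.00997256  0.11438584]
406 [[-0.0756 -0.0203  0.0779]
 [-0.0691  0.0009  0.0814]
 [-0.0651  0.0231  0.114 ]]
```

View pics/w1.png

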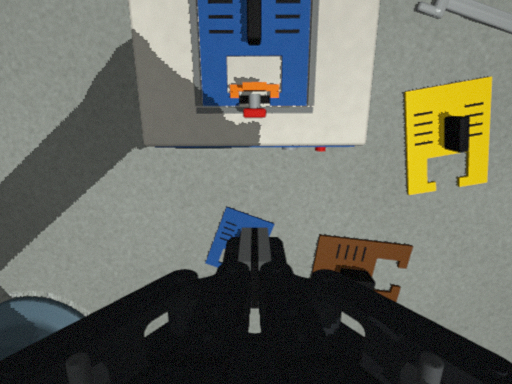

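The wrist view shows the unit square to the tool, with the red pad at (255,113), which is unit x ≈ -93 mm and y ≈ +1 mm. I'll lower in front of it.

{"op": "move_arm", "data": {
  "claw": [0,0,0,0,0,0],
  "delta_pos": [
    [0.04,0,0],
    [0.04,0,0.001],
    [0.04,0,0],
    [0.014,0,0],
    [0,0.02,0],
    [0,0.01,0]
  ],
  "twist": [
    [0,0,0],
    [0,0,0],
    [0,0,0],
    [0,0,0],
    [0,0,0],
    [0,0,0]
  ]
}}

```text
time_s: 3.45
position: [0.4005, -0.2443, 0.0983]
ee_rot: [[0.002, 0.972, 0.236], [-0.001, 0.236, -0.972], [-1.0, 0.002, 0.001]]
force: [-0.2, -0.2, -0.2]
grip_width: -0.0
```

{"op": "move_arm", "data": {
  "claw": [0,0],
  "delta_pos": [
    [0,0,0],
    [0,0,0]
  ],
  "twist": [
    [0,0,0],
    [0,0,0]
  ]
}}

```text
time_s: 3.7
position: [0.3985, -0.2443, 0.0977]
ee_rot: [[0.0, 0.972, 0.235], [-0.001, 0.235, -0.972], [-1.0, -0.0, 0.001]]
force: [0.4, 0.4, 0.4]
grip_width: -0.0001
```

Run:
```python
from h import *
stt()
p,M=shot('wrist','w2.png')
```

```text
t 3.7 tcpU [-0.1226 -0.0004  0.0977] w [ 0.3985 -0.2443  0.0977] fU [0.51 0.3  0.45] g -0.0001
[[0.0001, 0.9719, 0.2353], [-0.0006, 0.2353, -0.9719], [-1.0, -0.0, 0.0006]]
```

View pics/w2.png

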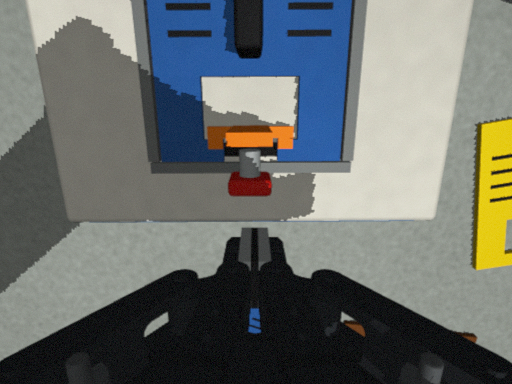

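{"op": "move_arm", "data": {
  "claw": [0,0,0,0],
  "delta_pos": [
    [0,0.003,-0.002],
    [0,0.003,0],
    [0,0.002,0],
    [0,0.001,0]
  ],
  "twist": [
    [0,0,0],
    [0,0,0],
    [0,0,0],
    [0,0,0]
  ]
}}

```text
time_s: 4.25
position: [0.4072, -0.2398, 0.0973]
ee_rot: [[0.0, 0.972, 0.236], [0.0, 0.236, -0.972], [-1.0, 0.0, 0.0]]
force: [-0.6, -0.1, 0.4]
grip_width: -0.0001
```

{"op": "move_arm", "data": {
  "claw": [0,0],
  "delta_pos": [
    [0,0.001,0],
    [0,0.001,0]
  ],
  "twist": [
    [0,0,0],
    [0,0,0]
  ]
}}

```text
time_s: 4.5
position: [0.4089, -0.2394, 0.0972]
ee_rot: [[-0.0, 0.972, 0.236], [0.0, 0.236, -0.972], [-1.0, -0.0, -0.0]]
force: [-0.3, -0.5, 0.1]
grip_width: 0.0001
```

{"op": "move_arm", "data": {
  "claw": [0,0],
  "delta_pos": [
    [0,0.001,0],
    [0,0.001,0]
  ],
  "twist": [
    [0,0,0],
    [0,0,0]
  ]
}}

```text
time_s: 4.75
position: [0.4109, -0.2389, 0.0973]
ee_rot: [[-0.0, 0.972, 0.236], [0.0, 0.236, -0.972], [-1.0, -0.0, -0.0]]
force: [-0.4, -0.4, -0.6]
grip_width: -0.0001
```

{"op": "move_arm", "data": {
  "claw": [0,0],
  "delta_pos": [
    [0,0.001,0],
    [0,0.001,0]
  ],
  "twist": [
    [0,0,0],
    [0,0,0]
  ]
}}

```text
time_s: 5.0
position: [0.4128, -0.2385, 0.0973]
ee_rot: [[0.0, 0.972, 0.236], [-0.0, 0.236, -0.972], [-1.0, 0.0, 0.0]]
force: [0.5, 0.1, 0.3]
grip_width: 0.0001
```

Run:
```python
from h import *
stt()
```

```text
t 5.0 tcpU [-0.1072  0.0019  0.0973] w [ 0.4128 -0.2385  0.0973] fU [ 0.53 -0.04  0.31] g 0.0001
[[0.0, 0.9719, 0.2356], [-0.0, 0.2356, -0.9719], [-1.0, 0.0, 0.0]]
```

Not in contact yet. I'll continue in 1 mm steps.

{"op": "move_arm", "data": {
  "claw": [0,0],
  "delta_pos": [
    [0,0.001,0],
    [0,0.001,0]
  ],
  "twist": [
    [0,0,0],
    [0,0,0]
  ]
}}

```text
time_s: 5.25
position: [0.4148, -0.2379, 0.0973]
ee_rot: [[0.0, 0.972, 0.236], [0.0, 0.236, -0.972], [-1.0, 0.0, -0.0]]
force: [-0.2, 0.4, 1.4]
grip_width: 0.0003
```

{"op": "move_arm", "data": {
  "claw": [0,0],
  "delta_pos": [
    [0,0.001,0],
    [0,0.001,0]
  ],
  "twist": [
    [0,0,0],
    [0,0,0]
  ]
}}

```text
time_s: 5.5
position: [0.4167, -0.2375, 0.0973]
ee_rot: [[-0.0, 0.972, 0.236], [-0.0, 0.236, -0.972], [-1.0, -0.0, 0.0]]
force: [-1.1, 0.4, 0.8]
grip_width: 0.0004
```

{"op": "move_arm", "data": {
  "claw": [0,0],
  "delta_pos": [
    [0,0.001,0],
    [0,0.001,0]
  ],
  "twist": [
    [0,0,0],
    [0,0,0]
  ]
}}

```text
time_s: 5.75
position: [0.4176, -0.2373, 0.0971]
ee_rot: [[-0.002, 0.972, 0.235], [0.0, 0.235, -0.972], [-1.0, -0.002, -0.001]]
force: [-3.5, -0.3, 2.7]
grip_width: 0.0003
```

{"op": "move_arm", "data": {
  "claw": [0,0],
  "delta_pos": [
    [0,0.001,0],
    [0,0.001,0]
  ],
  "twist": [
    [0,0,0],
    [0,0,0]
  ]
}}

```text
time_s: 6.0
position: [0.4194, -0.2368, 0.0971]
ee_rot: [[-0.002, 0.972, 0.235], [0.0, 0.235, -0.972], [-1.0, -0.002, -0.001]]
force: [-5.1, -0.4, 3.4]
grip_width: -0.0
```

{"op": "move_arm", "data": {
  "claw": [0,0],
  "delta_pos": [
    [0,0.001,0],
    [0,0.001,0]
  ],
  "twist": [
    [0,0,0],
    [0,0,0]
  ]
}}

```text
time_s: 6.25
position: [0.421, -0.2364, 0.0971]
ee_rot: [[-0.003, 0.972, 0.235], [0.0, 0.235, -0.972], [-1.0, -0.003, -0.001]]
force: [-6.6, -0.7, 5.5]
grip_width: -0.0
```

{"op": "move_arm", "data": {
  "claw": [0],
  "delta_pos": [
    [0,0.001,0]
  ],
  "twist": [
    [0,0,0]
  ]
}}

```text
time_s: 6.38
position: [0.422, -0.2362, 0.0971]
ee_rot: [[-0.003, 0.972, 0.235], [0.0, 0.235, -0.972], [-1.0, -0.003, -0.001]]
force: [-6.6, -2.1, 5.2]
grip_width: -0.0
```

{"op": "move_arm", "data": {
  "claw": [0,0],
  "delta_pos": [
    [-0.0005,0.001,0],
    [-0.0005,0.0005,0]
  ],
  "twist": [
    [0,0,0],
    [0,0,0]
  ]
}}

```text
time_s: 6.62
position: [0.4222, -0.236, 0.0973]
ee_rot: [[-0.005, 0.972, 0.235], [0.0, 0.235, -0.972], [-1.0, -0.005, -0.002]]
force: [-5.9, -1.9, 0.2]
grip_width: 0.0004
```

Run:
```python
from h import *
stt()
p,M=shot('wrist','w3.png')
stt()
```

```text
t 6.62 tcpU [-0.0975  0.002   0.0973] w [ 0.4222 -0.236   0.0973] fU [-6.16 -0.47  0.23] g 0.0004
[[-0.0051, 0.9721, 0.2347], [0.0003, 0.2347, -0.9721], [-1.0, -0.0049, -0.0015]]
t 6.67 tcpU [-0.0975  0.002   0.0973] w [ 0.4222 -0.236   0.0973] fU [-6.82 -0.74  1.63] g 0.0001
[[-0.0051, 0.9721, 0.2347], [0.0003, 0.2347, -0.9721], [-1.0, -0.0049, -0.0015]]
```

View pics/w3.png

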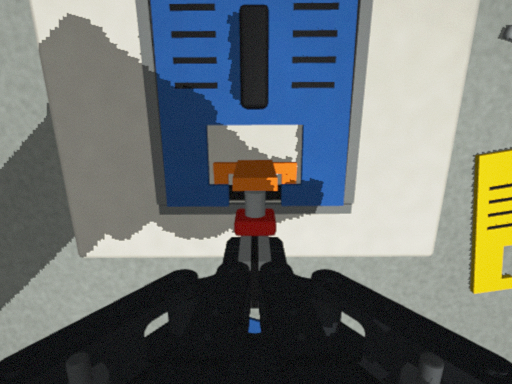

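The pad is now in contact at (255,222) and the tab leans inward. I'm pressing a little further.

{"op": "move_arm", "data": {
  "claw": [0,0],
  "delta_pos": [
    [-0.0003,0.001,0],
    [-0.0002,0.0005,0]
  ],
  "twist": [
    [0,0,0],
    [0,0,0]
  ]
}}

```text
time_s: 6.92
position: [0.4229, -0.2358, 0.0974]
ee_rot: [[-0.006, 0.972, 0.234], [0.0, 0.234, -0.972], [-1.0, -0.006, -0.002]]
force: [-6.7, -3.0, 0.1]
grip_width: -0.0001
```

```bash
cat >> h.py <<'E'
def front(p,M):
    P=inU(cloud(p,M));f=p['frame'].astype(int)
    b=(f[...,2]>f[...,0]+50)&(P[...,2]>.06)&(P[...,2]<.11)&(abs(P[...,1])<.048)
    for a,c in [(-.09,-.075),(-.072,-.05),(-.04,-.01),(0,.03)]:
        q=P[b&(P[...,0]>a)&(P[...,0]<c)]
        if len(q): print('plate top z for x',a,c,len(q),np.median(q[:,2]).round(4),'xmin',np.percentile(q[:,0],2).round(4))
E
python3 - <<'E'
from h import *
stt()
p,M=shot('wrist','w4.png')
front(p,M)
stt()
E
```

```text
t 6.92 tcpU [-0.0968  0.002   0.0974] w [ 0.4229 -0.2358  0.0974] fU [-7.23 -1.27  0.14] g -0.0001
[[-0.0064, 0.9721, 0.2344], [0.0004, 0.2344, -0.9721], [-1.0, -0.0062, -0.0019]]
plate top z for x -0.09 -0.075 1738 0.0847 xmin -0.0833
plate top z for x -0.072 -0.05 3349 0.0835 xmin -0.0717
plate top z for x -0.04 -0.01 9513 0.0809 xmin -0.0388
plate top z for x 0 0.03 6717 0.0784 xmin 0.0004
t 6.97 tcpU [-0.0968  0.002   0.0973] w [ 0.4229 -0.2358  0.0973] fU [-7.13 -1.28 -0.38] g 0.0001
[[-0.0065, 0.9721, 0.2344], [0.0005, 0.2344, -0.9721], [-1.0, -0.0062, -0.002]]
```

The plate's front is already rising. I'll hold here.

{"op": "move_arm", "data": {
  "claw": [0,0,0,0,0,0,0,0],
  "delta_pos": [
    [0,0.0005,0],
    [0,0,0],
    [0,0,0],
    [0,0,0],
    [0,0,0],
    [0,0,0],
    [0,0,0],
    [0,0,0]
  ],
  "twist": [
    [0,0,0],
    [0,0,0],
    [0,0,0],
    [0,0,0],
    [0,0,0],
    [0,0,0],
    [0,0,0],
    [0,0,0]
  ]
}}

```text
time_s: 7.98
position: [0.4232, -0.2358, 0.0973]
ee_rot: [[-0.007, 0.972, 0.234], [0.0, 0.234, -0.972], [-1.0, -0.007, -0.002]]
force: [-6.1, -1.7, -0.6]
grip_width: -0.0
```

Run:
```python
from h import *
stt()
p,M=shot('wrist','w5.png')
front(p,M)
p,M=shot('side','s5.png')
front(p,M)
```

```text
t 7.97 tcpU [-0.0965  0.002   0.0973] w [ 0.4232 -0.2358  0.0973] fU [-6.34 -0.17 -0.62] g -0.0
[[-0.0068, 0.9722, 0.2341], [0.0005, 0.2341, -0.9722], [-1.0, -0.0065, -0.0021]]
plate top z for x -0.09 -0.075 1710 0.0876 xmin -0.0828
plate top z for x -0.072 -0.05 3503 0.0859 xmin -0.0717
plate top z for x -0.04 -0.01 9634 0.0825 xmin -0.0388
plate top z for x 0 0.03 6591 0.0792 xmin 0.0004
plate top z for x -0.072 -0.05 8 0.0847 xmin -0.0708
plate top z for x -0.04 -0.01 48 0.0812 xmin -0.039
plate top z for x 0 0.03 65 0.0775 xmin 0.001
```

View pics/w5.png

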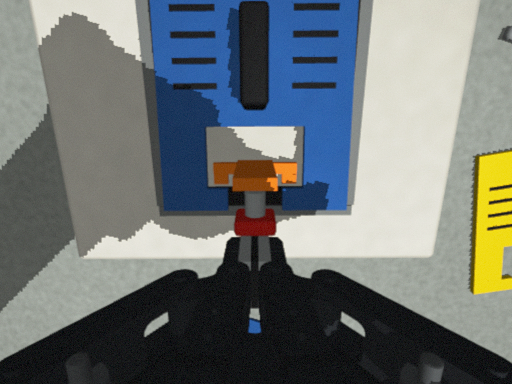

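The plate's slope is 5° and its front is at about 0.082, so it is released. I'll back off gently, rise and open.

{"op": "move_arm", "data": {
  "claw": [0,0,0,0,0,0,0,50,50,50],
  "delta_pos": [
    [0,0,0],
    [0,-0.003,0],
    [0,-0.003,0],
    [0,-0.004,0],
    [0,-0.006,0],
    [0,-0.01,0],
    [-0.03,-0.01,0],
    [-0.04,0.03,0],
    [-0.03,0.03,0],
    [0,0.03,0]
  ],
  "twist": [
    [0,0,0],
    [0,0,0],
    [0,0,0],
    [0,0,0],
    [0,0,0],
    [0,0,0],
    [0,0,0],
    [0,0,0],
    [0,0,0],
    [0,0,0]
  ]
}}

```text
time_s: 9.32
position: [0.4831, -0.2232, 0.2031]
ee_rot: [[0.009, 0.972, 0.235], [-0.004, 0.235, -0.972], [-1.0, 0.008, 0.006]]
force: [-0.3, -0.1, -0.3]
grip_width: 0.0425
```

{"op": "move_arm", "data": {
  "claw": [50,50,50],
  "delta_pos": [
    [0,0,0],
    [0,0,0],
    [0,0,0]
  ],
  "twist": [
    [0,0,0],
    [0,0,0],
    [0,0,0]
  ]
}}

```text
time_s: 9.7
position: [0.4779, -0.2229, 0.1982]
ee_rot: [[-0.002, 0.972, 0.234], [0.0, 0.234, -0.972], [-1.0, -0.001, -0.0]]
force: [0.3, 0.1, 0.4]
grip_width: 0.0427
```

Run:
```python
from h import *
stt()
p,M=shot('wrist','w6.png')
front(p,M)
P=inU(cloud(p,M));f=p['frame'].astype(int)
r=(f.max(-1)<70)&(P[...,2]>.101)&(P[...,2]<.125)&(abs(P[...,1])<.03)&(abs(P[...,0]+.01)<.045)
q=P[r];print(len(q),np.percentile(q,[1,50,99],axis=0).round(4))
print(np.polyfit(q[:,0],q[:,2],1),np.polyfit(q[:,0],q[:,1],1))
b=(f[...,2]>f[...,0]+50)&(P[...,2]>.07)&(P[...,2]<.1)&(abs(P[...,0]+.02)<.06);q=P[b];print('plate y',np.percentile(q[:,1],[1,99]))
```

```text
t 9.7 tcpU [-0.0403  0.0015  0.1982] w [ 0.4779 -0.2229  0.1982] fU [ 0.3  -0.    0.42] g 0.0427
[[-0.0016, 0.9722, 0.2342], [0.0001, 0.2342, -0.9722], [-1.0, -0.0015, -0.0005]]
plate top z for x -0.09 -0.075 614 0.0876 xmin -0.0831
plate top z for x -0.072 -0.05 1181 0.0859 xmin -0.0718
plate top z for x -0.04 -0.01 2901 0.0825 xmin -0.0388
plate top z for x 0 0.03 3430 0.0786 xmin 0.0004
732 [[-0.0267 -0.0045  0.1081]
 [-0.0072  0.0011  0.1108]
 [ 0.0112  0.0066  0.1134]]
[-0.09313054  0.11011002] [-0.00644909  0.00106363]
plate y [-0.04808894  0.05019467]
```

View pics/w6.png

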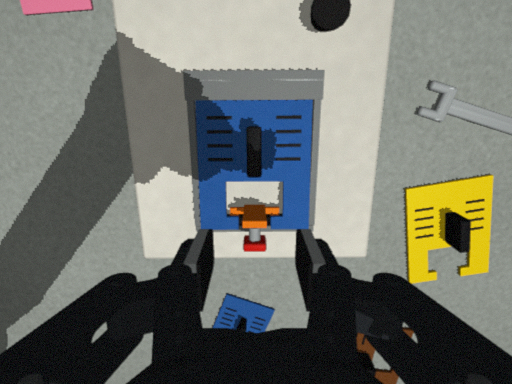

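{"op": "move_arm", "data": {
  "claw": [50,50,50,50,50,50],
  "delta_pos": [
    [0,0.015,0],
    [0,0.015,0.0005],
    [0,0,0],
    [0.025,0.0023,0],
    [0.025,0.0023,0],
    [0.02,0.0018,0]
  ],
  "twist": [
    [0,0,-0.046],
    [0,0,-0.046],
    [0,0,0],
    [0,0,0],
    [0,0,0],
    [0,0,0]
  ]
}}

```text
time_s: 10.5
position: [0.5068, -0.2165, 0.1266]
ee_rot: [[-0.091, 0.968, 0.234], [-0.022, 0.233, -0.972], [-0.996, -0.093, -0.0]]
force: [-0.2, -0.6, -0.8]
grip_width: 0.0426
```

{"op": "move_arm", "data": {
  "claw": [50,50],
  "delta_pos": [
    [0,0,0],
    [0,0,0]
  ],
  "twist": [
    [0,0,0],
    [0,0,0]
  ]
}}

```text
time_s: 10.75
position: [0.5089, -0.2161, 0.1285]
ee_rot: [[-0.088, 0.968, 0.235], [-0.022, 0.234, -0.972], [-0.996, -0.091, 0.001]]
force: [-0.3, 0.8, 0.1]
grip_width: 0.0429
```

Run:
```python
from h import *
stt()
```

```text
t 10.75 tcpU [-0.0086  0.0006  0.1285] w [ 0.5089 -0.2161  0.1285] fU [-0.06  0.83  0.1 ] g 0.0429
[[-0.0882, 0.9679, 0.2353], [-0.022, 0.2342, -0.9719], [-0.9959, -0.0909, 0.0007]]
```

{"op": "move_arm", "data": {
  "claw": [50,50,50,30,22,18,14,10,8,5,5,5],
  "delta_pos": [
    [0.02,0.001,0],
    [0.0204,0.0013,0],
    [0,0,0],
    [0,0,0],
    [0,0,0],
    [0,0,0],
    [0,0,0],
    [0,0,0],
    [0,0,0],
    [0,0,0],
    [0,0,0],
    [0,0,0]
  ],
  "twist": [
    [0,0,0],
    [0,0,0],
    [0,0,0],
    [0,0,0],
    [0,0,0],
    [0,0,0],
    [0,0,0],
    [0,0,0],
    [0,0,0],
    [0,0,0],
    [0,0,0],
    [0,0,0]
  ],
  "newtons": 30
}}

```text
time_s: 12.25
position: [0.5076, -0.2159, 0.0879]
ee_rot: [[-0.089, 0.968, 0.236], [-0.022, 0.235, -0.972], [-0.996, -0.091, 0.0]]
force: [-1.0, 1.1, 4.6]
grip_width: 0.0115
```

Run:
```python
from h import *
stt()
p,M=shot('wrist','w7.png');front(p,M)
p,M=shot('side','s7.png');front(p,M)
a=cv2.imread('pics/s7.png')[110:230,210:340];cv2.imwrite('pics/s7z.png',cv2.resize(a,None,fx=5,fy=5,interpolation=2))
```

```text
t 12.25 tcpU [-0.0098  0.0012  0.0879] w [ 0.5076 -0.2159  0.0879] fU [-0.72  1.27  4.65] g 0.0115
[[-0.0886, 0.9678, 0.2358], [-0.0216, 0.2348, -0.9718], [-0.9958, -0.0912, 0.0001]]
plate top z for x -0.04 -0.01 3069 0.082 xmin -0.0354
plate top z for x 0 0.03 8455 0.0785 xmin 0.0007
plate top z for x -0.09 -0.075 8 0.0857 xmin -0.0809
plate top z for x -0.072 -0.05 23 0.0837 xmin -0.0697
plate top z for x -0.04 -0.01 57 0.0814 xmin -0.039
plate top z for x 0 0.03 32 0.077 xmin 0.0012
```

View pics/w7.png

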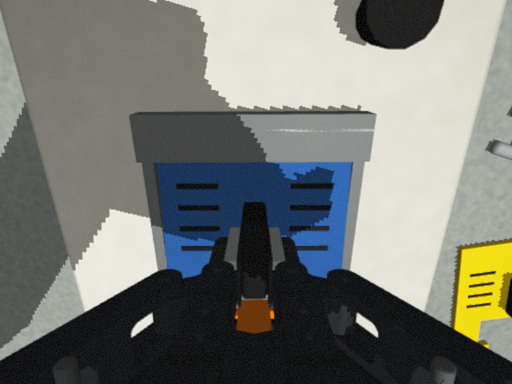

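View pics/s7z.png

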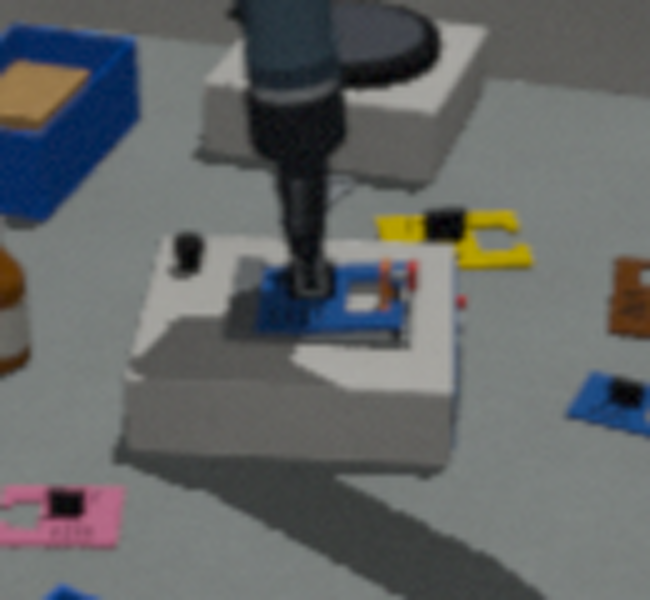

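Grip is 11.5 mm on the rib. The 4.6 N of upward force means I'm pressing the panel down, so I'll ease up slightly and then draw.

{"op": "move_arm", "data": {
  "claw": [5,5,5],
  "delta_pos": [
    [-0.0005,0,0],
    [0.0001,-0.0015,0],
    [0.0001,-0.0015,0]
  ],
  "twist": [
    [0,0,0],
    [0,0,0],
    [0,0,0]
  ]
}}

```text
time_s: 12.72
position: [0.5053, -0.2168, 0.088]
ee_rot: [[-0.087, 0.968, 0.236], [-0.022, 0.235, -0.972], [-0.996, -0.09, 0.001]]
force: [2.1, 0.4, 1.6]
grip_width: 0.011
```

{"op": "move_arm", "data": {
  "claw": [5,5],
  "delta_pos": [
    [0.0002,-0.0015,0],
    [0.0001,-0.0015,0]
  ],
  "twist": [
    [0,0,0],
    [0,0,0]
  ]
}}

```text
time_s: 12.98
position: [0.5018, -0.2178, 0.0881]
ee_rot: [[-0.088, 0.968, 0.236], [-0.022, 0.234, -0.972], [-0.996, -0.091, 0.001]]
force: [2.6, 1.4, 1.6]
grip_width: 0.011
```

{"op": "move_arm", "data": {
  "claw": [5,5,5],
  "delta_pos": [
    [0.0002,-0.0015,0],
    [0.0001,-0.0015,0],
    [0.0001,-0.0015,0]
  ],
  "twist": [
    [0,0,0],
    [0,0,0],
    [0,0,0]
  ]
}}

```text
time_s: 13.35
position: [0.4971, -0.2187, 0.0881]
ee_rot: [[-0.089, 0.968, 0.236], [-0.022, 0.235, -0.972], [-0.996, -0.091, 0.0]]
force: [2.8, 0.6, 1.2]
grip_width: 0.0114
```

{"op": "move_arm", "data": {
  "claw": [5,5,5],
  "delta_pos": [
    [0.0002,-0.0015,0],
    [0.0001,-0.0015,0],
    [0.0001,-0.0015,0]
  ],
  "twist": [
    [0,0,0],
    [0,0,0],
    [0,0,0]
  ]
}}

```text
time_s: 13.72
position: [0.4926, -0.2196, 0.088]
ee_rot: [[-0.089, 0.968, 0.236], [-0.022, 0.235, -0.972], [-0.996, -0.092, 0.0]]
force: [3.8, -0.1, 2.1]
grip_width: 0.0112
```

Run:
```python
from h import *
stt()
p,M=shot('wrist','w8.png');front(p,M)
```

```text
t 13.72 tcpU [-0.0252  0.0011  0.088 ] w [ 0.4926 -0.2196  0.088 ] fU [ 3.63 -0.98  2.06] g 0.0112
[[-0.089, 0.9678, 0.2356], [-0.0216, 0.2346, -0.9718], [-0.9958, -0.0916, 0.0]]
plate top z for x -0.072 -0.05 110 0.0834 xmin -0.0531
plate top z for x -0.04 -0.01 5020 0.0808 xmin -0.0393
plate top z for x 0 0.03 10275 0.0771 xmin 0.0011
```

View pics/w8.png

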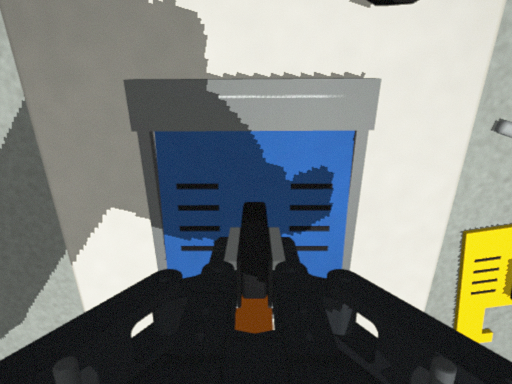

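{"op": "move_arm", "data": {
  "claw": [5,5,5],
  "delta_pos": [
    [0.0001,-0.0015,0],
    [0.0002,-0.0015,0],
    [0,-0.0005,0]
  ],
  "twist": [
    [0,0,0],
    [0,0,0],
    [0,0,0]
  ]
}}

```text
time_s: 14.15
position: [0.4892, -0.2204, 0.088]
ee_rot: [[-0.089, 0.968, 0.236], [-0.022, 0.235, -0.972], [-0.996, -0.092, -0.0]]
force: [2.9, 0.4, 1.9]
grip_width: 0.0114
```

Run:
```python
from h import *
stt()
p,M=shot('wrist','w9.png')
```

```text
t 14.15 tcpU [-0.0288  0.0012  0.088 ] w [ 0.4892 -0.2204  0.088 ] fU [ 2.91 -0.28  1.94] g 0.0114
[[-0.0892, 0.9678, 0.2356], [-0.0216, 0.2346, -0.9719], [-0.9958, -0.0917, -0.0]]
```

View pics/w9.png

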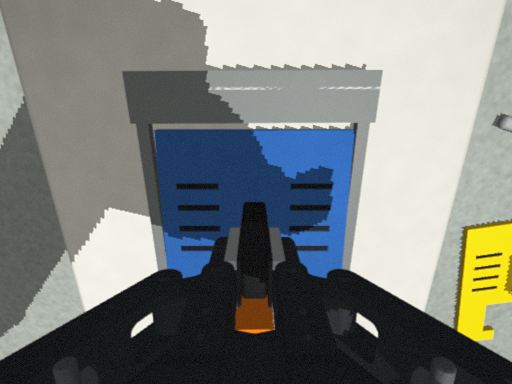

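A white strip is visible between the lip and the panel's rear edge at row 126, so the panel is clear of the lip. Now I lift straight up.

{"op": "move_arm", "data": {
  "claw": [5,5,5],
  "delta_pos": [
    [-0.002,-0.0002,0],
    [-0.003,-0.0003,0],
    [-0.003,-0.0003,0]
  ],
  "twist": [
    [0,0,0],
    [0,0,0],
    [0,0,0]
  ]
}}

```text
time_s: 14.58
position: [0.4871, -0.2205, 0.0951]
ee_rot: [[-0.093, 0.968, 0.235], [-0.021, 0.234, -0.972], [-0.995, -0.095, -0.002]]
force: [-0.1, 0.4, -2.3]
grip_width: 0.0117
```

{"op": "move_arm", "data": {
  "claw": [5,5,5],
  "delta_pos": [
    [-0.004,-0.0004,0],
    [-0.004,-0.0004,0],
    [-0.004,-0.0004,0]
  ],
  "twist": [
    [0,0,0],
    [0,0,0],
    [0,0,0]
  ]
}}

```text
time_s: 14.95
position: [0.489, -0.2205, 0.1084]
ee_rot: [[-0.089, 0.968, 0.236], [-0.022, 0.235, -0.972], [-0.996, -0.092, 0.0]]
force: [0.3, 0.4, -1.3]
grip_width: 0.0113
```

Run:
```python
from h import *
stt()
p,M=shot('wrist','w10.png')
p,M=shot('side','s10.png')
a=cv2.imread('pics/s10.png')[110:230,210:340];cv2.imwrite('pics/s10z.png',cv2.resize(a,None,fx=5,fy=5,interpolation=2))
```

```text
t 14.95 tcpU [-0.0289  0.0011  0.1084] w [ 0.489  -0.2205  0.1084] fU [ 0.41  0.29 -1.33] g 0.0113
[[-0.0892, 0.9677, 0.2357], [-0.0217, 0.2346, -0.9718], [-0.9958, -0.0918, 0.0001]]
```

View pics/w10.png

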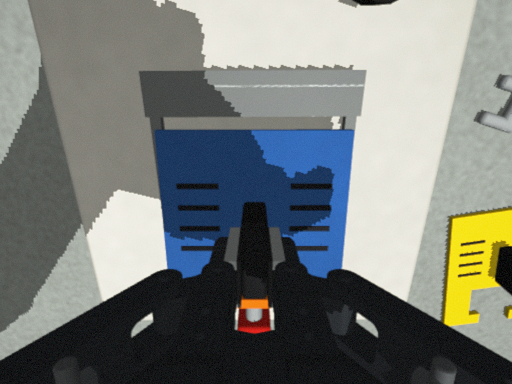

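View pics/s10z.png

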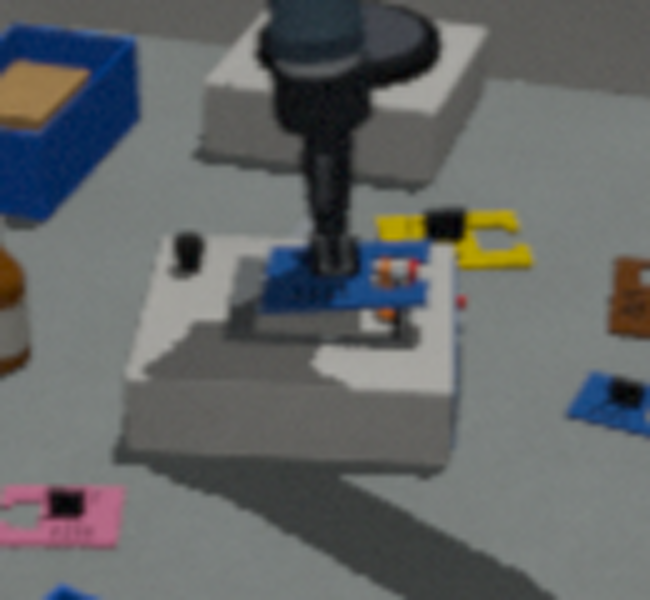

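The panel is free, and the tab is passing through the notch. I'll lift fully clear.

{"op": "move_arm", "data": {
  "claw": [5,5,5,5,5,5,5,5],
  "delta_pos": [
    [-0.01,-0.0009,0],
    [-0.015,-0.0014,0],
    [-0.015,-0.0014,0],
    [-0.02,-0.0018,0],
    [-0.02,-0.0018,0],
    [-0.01,-0.001,0],
    [0,0,0],
    [0,0,0]
  ],
  "twist": [
    [0,0,0],
    [0,0,0],
    [0,0,0],
    [0,0,0],
    [0,0,0],
    [0,0,0],
    [0,0,0],
    [0,0,0]
  ]
}}

```text
time_s: 16.05
position: [0.4884, -0.2203, 0.1978]
ee_rot: [[-0.091, 0.968, 0.236], [-0.021, 0.235, -0.972], [-0.996, -0.093, -0.001]]
force: [0.3, 0.6, -2.5]
grip_width: 0.0111
```

Run:
```python
from h import *
s=stt()
p,M=shot('wrist','w11.png')
p,M=shot('side','s11.png')
# tray centre
c=np.array([.5135,.2063]);T=np.deg2rad(-13.5)
R=np.array(s['ee_rot']);print('yaw of tool y',np.degrees(np.arctan2(R[1,1],R[0,1])))
```

```text
t 16.05 tcpU [-0.0295  0.0015  0.1978] w [ 0.4884 -0.2203  0.1978] fU [ 0.49  0.54 -2.5 ] g 0.0111
[[-0.0905, 0.9676, 0.2356], [-0.0212, 0.2346, -0.9719], [-0.9957, -0.093, -0.0008]]
yaw of tool y 13.630104622434068
```

View pics/s11.png

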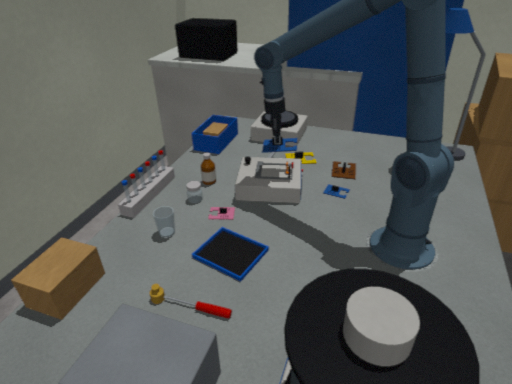

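{"op": "move_arm", "data": {
  "claw": [5,5,5,5,5,5],
  "delta_pos": [
    [0,0,0],
    [0,0,0],
    [0,0,0],
    [0,0,0],
    [0,0,0],
    [0,0,0]
  ],
  "twist": [
    [0,0,0.046],
    [0,0,0.046],
    [0.118,0,0],
    [0.118,0,0],
    [0.118,0,0],
    [0.119,0,0]
  ]
}}

```text
time_s: 16.9
position: [0.4884, -0.2203, 0.1975]
ee_rot: [[-0.002, 0.972, -0.237], [0.001, -0.237, -0.972], [-1.0, -0.002, -0.0]]
force: [-0.1, -0.1, -2.0]
grip_width: 0.0116
```

{"op": "move_arm", "data": {
  "claw": [5,5,5,5,5,5,5,5,5,5,5,5],
  "delta_pos": [
    [0,-0.003,-0.018],
    [0,-0.006,-0.036],
    [0,-0.006,-0.04],
    [0,-0.007,-0.042],
    [0,-0.007,-0.042],
    [0,-0.007,-0.042],
    [0,-0.007,-0.042],
    [0,-0.007,-0.042],
    [0,-0.007,-0.042],
    [0,-0.006,-0.04],
    [0,-0.004,-0.025],
    [0,0,-0.01]
  ],
  "twist": [
    [0,0,0],
    [0,0,0],
    [0,0,0],
    [0,0,0],
    [0,0,0],
    [0,0,0],
    [0,0,0],
    [0,0,0],
    [0,0,0],
    [0,0,0],
    [0,0,0],
    [0,0,0]
  ]
}}

```text
time_s: 18.4
position: [0.5203, 0.2081, 0.1983]
ee_rot: [[-0.001, 0.974, -0.227], [0.001, -0.227, -0.974], [-1.0, -0.001, -0.001]]
force: [-0.4, 1.0, -1.7]
grip_width: 0.0113
```

{"op": "move_arm", "data": {
  "claw": [5,5,5],
  "delta_pos": [
    [0,0,0],
    [0,0,0],
    [0,0,0]
  ],
  "twist": [
    [0,0,0],
    [0,0,0],
    [0,0,0]
  ]
}}

```text
time_s: 18.77
position: [0.5222, 0.2027, 0.1983]
ee_rot: [[-0.0, 0.972, -0.235], [-0.001, -0.235, -0.972], [-1.0, 0.0, 0.001]]
force: [-0.6, -0.5, -2.6]
grip_width: 0.0108
```

Run:
```python
from h import *
s=stt()
p,M=shot('wrist','w12.png')
p,M=shot('side','s12.png')
p,M=shot('top','t12.png')
R=np.array(s['ee_rot']);d=np.array([.521,.2045,0])-s['position'];print('need tool',(R.T@d).round(4),np.degrees(np.arctan2(R[1,1],R[0,1])))
```

```text
t 18.77 tcpU [0.1042 0.4042 0.1983] w [0.5222 0.2027 0.1983] fU [-0.67 -0.37 -2.6 ] g 0.0108
[[-0.0002, 0.9719, -0.2353], [-0.001, -0.2353, -0.9719], [-1.0, 0.0001, 0.001]]
need tool [ 0.1983 -0.0016 -0.0016] -13.612006879467748
```

View pics/s12.png

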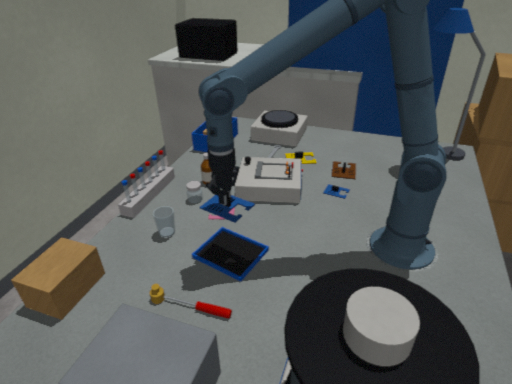

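View pics/w12.png

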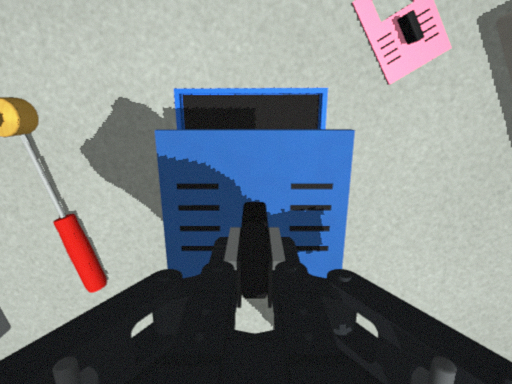

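The panel is aligned over the tray: tray centre column is 251 and panel is 255. I'll descend.

{"op": "move_arm", "data": {
  "claw": [5,5,5,5,5,5,5,5,5,5,5,5],
  "delta_pos": [
    [0.02,-0.0016,-0.0016],
    [0.025,0,0],
    [0.025,0,0],
    [0.025,0,0],
    [0.02,0,0],
    [0.016,0,0],
    [0.012,0,0],
    [0.008,0,0],
    [0.006,0,0],
    [0.006,0,0],
    [0,0,0],
    [0,0,0]
  ],
  "twist": [
    [0,0,0],
    [0,0,0],
    [0,0,0],
    [0,0,0],
    [0,0,0],
    [0,0,0],
    [0,0,0],
    [0,0,0],
    [0,0,0],
    [0,0,0],
    [0,0,0],
    [0,0,0]
  ]
}}

```text
time_s: 20.42
position: [0.5211, 0.2066, 0.0358]
ee_rot: [[0.001, 0.972, -0.233], [0.0, -0.233, -0.972], [-1.0, 0.001, -0.0]]
force: [-0.5, -0.2, -2.0]
grip_width: 0.011
```

Run:
```python
from h import *
s=stt()
p,M=shot('wrist','w13.png')
p,M=shot('side','s13.png')
a=cv2.imread('pics/s13.png')[180:300,170:300];cv2.imwrite('pics/s13z.png',cv2.resize(a,None,fx=5,fy=5,interpolation=2))
```

```text
t 20.43 tcpU [0.1041 0.4082 0.0358] w [0.5211 0.2066 0.0358] fU [-0.53 -0.05 -2.01] g 0.011
[[0.0006, 0.9725, -0.2331], [0.0003, -0.2331, -0.9725], [-1.0, 0.0005, -0.0004]]
```

View pics/s13z.png

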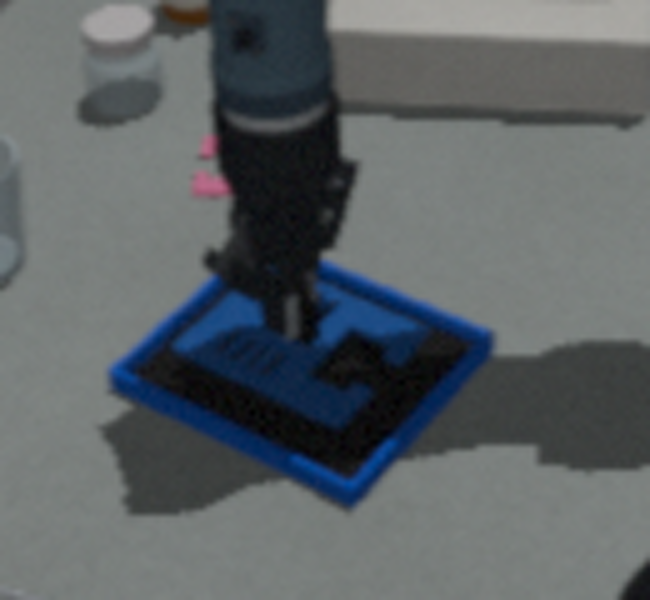

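View pics/w13.png

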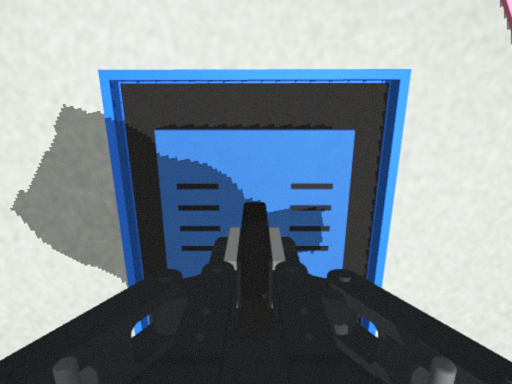

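The panel is centred inside the tray (plate columns 155–355, tray 110–400). I'm lowering until it touches.

{"op": "move_arm", "data": {
  "claw": [5,5,5,5,5],
  "delta_pos": [
    [0.004,0,0],
    [0.004,0,0],
    [0.003,0,0],
    [0.002,0,0],
    [0.001,0,0]
  ],
  "twist": [
    [0,0,0],
    [0,0,0],
    [0,0,0],
    [0,0,0],
    [0,0,0]
  ]
}}

```text
time_s: 21.15
position: [0.5207, 0.2065, 0.0212]
ee_rot: [[-0.0, 0.972, -0.233], [-0.0, -0.233, -0.972], [-1.0, -0.0, 0.0]]
force: [-0.1, 0.0, -1.6]
grip_width: 0.0111
```

{"op": "move_arm", "data": {
  "claw": [5,5],
  "delta_pos": [
    [0.001,0,0],
    [0.001,0,0]
  ],
  "twist": [
    [0,0,0],
    [0,0,0]
  ]
}}

```text
time_s: 21.4
position: [0.5209, 0.2065, 0.0195]
ee_rot: [[0.0, 0.972, -0.233], [0.0, -0.233, -0.972], [-1.0, 0.0, -0.0]]
force: [-0.5, -0.5, -1.7]
grip_width: 0.0115
```

{"op": "move_arm", "data": {
  "claw": [5,5],
  "delta_pos": [
    [0.001,0,0],
    [0.001,0,0]
  ],
  "twist": [
    [0,0,0],
    [0,0,0]
  ]
}}

```text
time_s: 21.65
position: [0.5208, 0.2065, 0.0177]
ee_rot: [[-0.0, 0.972, -0.233], [-0.0, -0.233, -0.972], [-1.0, 0.0, 0.0]]
force: [-2.0, -0.7, 5.8]
grip_width: 0.0111
```

The panel is down (+5.8 N upward). I'll let go and rise.

{"op": "move_arm", "data": {
  "claw": [15,25,35,40,40,40,40,40,40],
  "delta_pos": [
    [-0.0005,0,0],
    [0,0,0],
    [0,0,0],
    [0,0,0],
    [-0.01,0,0],
    [-0.03,0,0],
    [-0.05,0,0],
    [-0.05,0,0],
    [-0.03,0,0]
  ],
  "twist": [
    [0,0,0],
    [0,0,0],
    [0,0,0],
    [0,0,0],
    [0,0,0],
    [0,0,0],
    [0,0,0],
    [0,0,0],
    [0,0,0]
  ]
}}

```text
time_s: 22.78
position: [0.522, 0.2074, 0.1918]
ee_rot: [[0.005, 0.973, -0.233], [0.002, -0.233, -0.973], [-1.0, 0.004, -0.003]]
force: [0.2, -0.7, -0.1]
grip_width: 0.0343
```

{"op": "move_arm", "data": {
  "claw": [40,40,40,40,40,40],
  "delta_pos": [
    [0,-0.04,0],
    [0,-0.04,0],
    [0,-0.03,0],
    [0,0,0],
    [0,0,0],
    [0,0,0]
  ],
  "twist": [
    [0,0,0],
    [0,0,0],
    [0,0,0],
    [0,0,0],
    [0,0,0],
    [0,0,0]
  ]
}}

```text
time_s: 23.52
position: [0.415, 0.2317, 0.1883]
ee_rot: [[0.001, 0.972, -0.235], [0.001, -0.235, -0.972], [-1.0, 0.001, -0.001]]
force: [0.4, 0.0, -0.7]
grip_width: 0.0342
```

Run:
```python
from h import *
s=stt()
p,M=shot('wrist','w14.png');P=cloud(p,M);f=p['frame'].astype(int)
b=(f[...,2]>f[...,0]+50)&(P[...,2]<.03)&(P[...,2]>-.01)
n,l,st,c=cv2.connectedComponentsWithStats(b.astype(np.uint8))
for i in np.argsort(-st[1:,4])[:3]+1:
    q=P[l==i];r=cv2.minAreaRect((q[:,:2]*1000).astype(np.float32));A=np.c_[q[:,:2],np.ones(len(q))];print(st[i],r,np.median(q[:,2]),np.linalg.lstsq(A,q[:,2],rcond=None)[0])
p,M=shot('side','s14.png')
p,M=shot('top','t14.png')
```

```text
t 23.52 tcpU [0.0071 0.458  0.1883] w [0.415  0.2317 0.1883] fU [ 0.41 -0.06 -0.71] g 0.0342
[[0.0007, 0.9721, -0.2346], [0.0005, -0.2346, -0.9721], [-1.0, 0.0006, -0.0007]]
[  201     0   107   137 10750] ((512.0875244140625, 207.47024536132812), (102.65654754638672, 129.79014587402344), 76.45611572265625) 0.010874948887773711 [ 0.0006207  -0.00115282  0.01073315]
[ 168    0  173  166 3931] ((496.621337890625, 210.95098876953125), (169.34078979492188, 165.27230834960938), 76.5081787109375) 0.016147251133756035 [-0.00325396 -0.00106502  0.0153216 ]
```

View pics/w14.png

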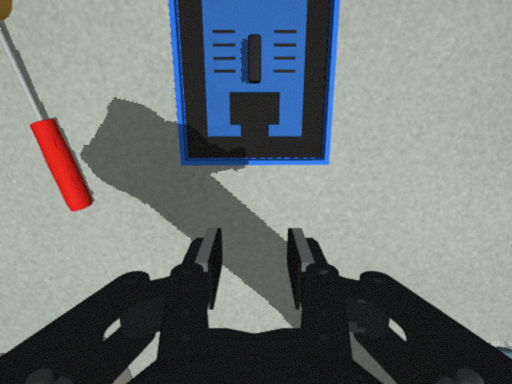

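View pics/s14.png

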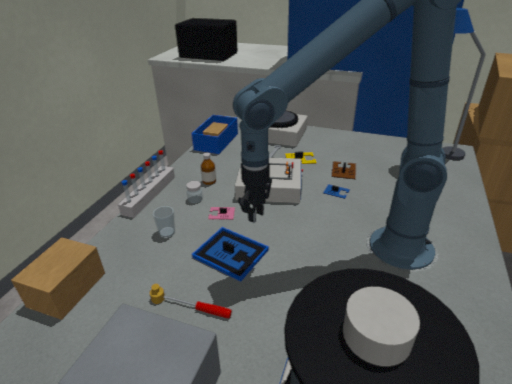

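The panel lies flat in the tray, centred within about 2 mm of the tray's centre. The gripper is clear and the bystanders haven't moved, so I'm handing in.

Run:
```python
from h import *
print(robot.hand_in())
```

```text
the job is handed in; nothing more can be done
None
```

The panel is off the unit and lying flat and right side up in the blue tray, let go. I handed the job in at about 23.7 s; it reports no verdict.

- **Pressing the tab:** I found the red pad by touch and pressed to about 7 N at the wrist sensor. The total peaked at about 8.7 N, including up to 5.5 N of upward drag, which I eased by following the pad up. The panel's front rose to about 82 mm with a 5° nose-up slope before I let go of the tab.
- **Drawing and lifting:** I gripped the rib at the panel's own tilt and drew the panel about 19 mm towards the unit's front, with about 4 N along the pull. Once the gap at the lip showed in the wrist picture, I lifted it straight up.
- **Setting down:** It touched the tray floor gently, at about 6 N.

**Last checks:**
- **Panel in the tray:** its centre is within about 2 mm of the measured tray centre. Its top face is at 10.9 mm, so the underside is at about 6 mm. Tilt is about 0.001 rad.
- **Gripper:** it is clear, with nothing touching the robot.
- **Bystanders:** none looked moved in the wrist and side pictures. I judged this by eye and did not measure it.

No check failed or disagreed beyond the 2 mm calibration error.

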